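# Park the long temperature probe in its stand

## Robot

A 6-joint arm with a two-finger parallel gripper is mounted at the origin on a cart in front of the work surface, level with it; the furniture and walls round the work are solid. World frame = base frame: x ahead of the robot, y to its left, z up, the work surface at z = 0. Lengths are in mm, angles in rad, forces in N, time in s.
With the tool pointing down it reaches from about 300 to 950 mm from the base axis. Payload 3.1 kg.
Tool frame: the origin (TCP) lies at the very end of the fingers, on their centre line; the grasp point (between the pads) lies 19 mm behind it; x points along the fingers, z is the direction in which the jaws open and shut, and the axes are right-handed (so a half turn about x gives the same grasp; the last joint's range is limited). The gripper opens to 85 mm and grips with 20 to 120 N. Pads are 22 mm wide; open, the fingers measure 114 mm over their backs; the gripper's body (76 mm by 85 mm) begins 54 mm behind the grasp point. The pads swing forward as they close: fully open they stand 13 mm farther back than shut.
Start: joints at [-1.229, 0.308, 1.634, -0, 1.2, -0.07], TCP at [250.137, -572.768, 231.272] pointing down, gripper open.
Joint ranges: [-3.06, 3.06], [-0.79, 1.96], [0.05, 2.63], [-1.19, 4.34], [0.05, 2.64], [-2.94, 2.94]. Speed limits (rad/s): [2.79, 2.79, 3.14, 3.14, 3.14, 3.14].

## Interface

Orientations are given as a unit quaternion [w, x, y, z].
In Python, from rig import env gives the robot as it stands. The module is installed in compiled form; this text tells all that it offers.
- The arm moves only by the tool carry_out, never from a script. Its argument "commands" is a list of rows, each a list of 7 numbers: the shift along the tool's x, y, z in mm, then the turn, a rotation vector about the tool's x, y, z in rad, then the finger opening in mm, from 0 to 85.4. A call has 1 to 10 rows; each row is the pose to reach, as a shift and turn from the pose commanded when the call began, along the tool's axes at that moment; what a row does not reach only later rows make up. A row lasts 1/12 s, in which the tool goes at most 41.7 mm and 7.16 degrees, less where a joint would pass 70% of its speed; a pose out of reach is approached as far as the arm can. A call with a gripper value outside its range is refused whole. The fingers move at their own pace and stop on an object; "squeeze" is the grip in N (left out, the last holds). Time passes only in rows, so rows that repeat a pose let the fingers close. It gives the time, the measured TCP pose, the force and the opening at its end, in the units of the state.
- env.observe(): the state, without advancing time (a new reading comes with each control period).
- env.capture(name): name is "scene" or "side" or "wrist"; returns the picture (400x640x3 uint8, red, green, blue); there is no depth.
- env.camera_info(name): a dict with "fov_y" (degrees; the focal length in pixels is half the picture's height over the tangent of half this angle, whatever the lens; pixels are square), "cx", "cy" (the principal point, pixels), "pose" (4x4, takes a point from camera to world coordinates); the wrist camera has in their place "mount" (4x4, takes a point from camera to tool coordinates, whose origin is the TCP and whose axes are the tool frame's). Camera axes: x right, y down, z forward; pixel columns grow to the right and rows downward; lengths in mm; the calibration is good to about 2 mm. The wrist camera is an equidistant fisheye: a pixel r from the principal point sees the ray r / f radians off the axis. A picture is of the moment at which its call begins: read the wrist's pose just before it. camera_info takes no time and is no camera call.
- env.finish_job(): hands the job in, once; it reports no verdict.
Trained networks look in the newest picture that a camera, given by its name, has taken for a name from the list of things; names that differ only in an ending like _2 or _b are one class to them, and where a whole thing is asked for, a point or a joint stands for the part that bears it (a point fixed in the world has none). Each returns a list of dicts, best first, with "conf" (0 to 1); they miss things now and then, are a little off and sometimes report something else, mostly with a low value. They report only what shows in the picture. A call takes as long as a camera call.
- env.look_for(thing, camera): "box" ([centre column, centre row, width, height] in pixels, round what is visible of it).
- env.silhouettes(thing, camera): "mask" (400x640 bool, what is visible of it) and "box" ([centre column, centre row, width, height] in pixels, round what is visible of it).
The state is a dict: "t": time; "qpos": joint angles; "joint_velocities": joint speeds; "tau": joint torques, N m; "position": TCP position; "tcp_rot": TCP orientation; "force": force on the tool from outside, world axes, zero at the start; "torque": the same for the moment, N m; "finger_gap": opening from 0.0 (shut) to 1.0 (fully open).
Only numpy, scipy, OpenCV 4.12 (cv2) and the standard library are available. Lean on these libraries where they do the work, as an engineer would, in place of code of your own. Each camera call takes 0.05 s, during which the arm holds its last target.

## Task

Pick up the long temperature probe by the two sprung buttons on its handle, lift it, and loosen your fingers a little so that it swings down about the buttons and hangs tip down in the air; then close them firmly again. Lower it tip first into the flared tube of the parking stand until the tip rests on the bottom, still holding it, then let go so that it stays standing there. Do not disturb the short probe lying beside it.

Things in the scene. Friction and masses are not known exactly. Their poses are not given: they have to be found in the camera images.
- long_probe_grip (a point): Centre between the two buttons of the long probe, 12 mm up as it lies. x: along the shaft to the tip, y: through the buttons, z: up as it lies. Grey handle 52 long, 16 wide, 24 mm high, from 16 mm behind to 36 mm ahead of this point; a sprung round button of 8 mm diameter in each side, 22 mm over both. Pinch the buttons, closing along y. Lies with the tip away from the robot, within 20 degrees of straight ahead.
- long_probe_tip (a point): End of the long probe's steel shaft (10 mm thick), 135 mm ahead of the button centre. The probe weighs about 0.12 kg, mostly in the shaft. Fingers closed firmly press the buttons flush and clamp the 16 mm handle, holding it level. Opened by 2 to 5 mm (17 to 21 mm apart) they touch only the buttons, pressed out by 2 to 3.5 N: it swings down about them and hangs. Beyond 22 mm it drops.
- short_probe_grip (a point): Button centre of the short probe, a bystander to be left alone: same handle, but its tip is only 75 mm ahead. It lies left or right of the long one.
- stand_floor (a point): Centre of the inner floor of the fixed parking stand, 14 mm above the worktop, on the upright axis. Round dark foot of 90 mm diameter, aluminium tube of 20 mm bore that widens from 38 mm above this point to a flared mouth of 56 mm inner diameter 60 mm above it. z up. The buttons of the seated probe are 135 mm above this point.

How it is judged (in metres and radians):
On the way, in this order (a step that is already met when the one before it is completed fails the run):
1. the long probe is lifted from the worktop (height (world z) of long_probe_grip above 0.06 m), for 0.1 s.
2. the long probe hangs tip down (within about 20 degrees of upright) in the firmly closed fingers, clear of the worktop and of the stand (horizontal distance between long_probe_grip and long_probe_tip below 0.046 m and angle between long_probe_grip's own x axis and vertical above 2.7 rad and height (world z) of long_probe_tip above 0.02 m and contact force between long_probe and the fingers above 10 N and not (distance between long_probe_tip and stand_floor below 0.04 m)), for 0.2 s.
3. the tip of the long probe is at the bottom of the stand's tube while the fingers still hold it (horizontal distance between long_probe_tip and stand_floor below 0.012 m and distance between long_probe_tip and stand_floor below 0.016 m and contact force between long_probe and the fingers above 0.5 N), for 0.1 s.
At the end, for the whole second after the job is handed in: The long probe stands released and at rest in the stand, its tip within 14 mm of the centre of the tube's floor and its handle up, leaning less than about 20 degrees (distance between long_probe_tip and stand_floor below 0.014 m and horizontal distance between long_probe_grip and stand_floor below 0.046 m and height (world z) of long_probe_grip above 0.12 m and linear speed of long_probe below 0.03 m/s); the robot touches nothing.
It fails at once if the short probe is moved by more than 20 mm (distance of short_probe_grip from where it was at the start of the episode above 0.02 m).
It also fails if it takes over 48 s, if anything falls off the work surface, if the arm or the gripper's body presses on something with over 40 N, if the wrist force passes 120 N, or if a joint passes its speed limit or range.

## Working session

There is one attempt and no reset: what is moved stays moved. The work goes in short steps, Python scripts to look and compute and a tool call to move; the robot and the scene stay as the last step left them, time stands still between calls to the robot, and variables do not carry over. Pictures are saved under pics/ and viewed, and the job is handed in when it is done.

Besides the shell and the picture viewer there is one more tool, called after "Emit:" as name(argument=value, ...), one argument or row to a line, values as JSON. carry_out: Moves the arm, as the interface text tells. Its arguments: {"type":"object","properties":{"commands":{"type":"array"},"squeeze":{"type":"number"}},"required":["commands"]}

```bash
ls; mkdir -p pics; python3 - <<'E'
from rig import env
import cv2
print(env.observe())
for n in ["scene","side","wrist"]:
    print(n,env.camera_info(n))
    im=env.capture(n); cv2.imwrite(f"pics/{n}0.png",im[:,:,::-1])
    for th in ["long_probe_grip","short_probe_grip","stand_floor","long_probe_tip"]:
        print(th,[(round(d["conf"],2),[round(float(v),1) for v in d["box"]]) for d in env.look_for(th,n)])
print(env.observe()["t"])
E
```

```text
pics
{'t': 0.0, 'qpos': array([-1.22870313e+00,  3.09049716e-01,  1.63515900e+00, -2.59267923e-05,
        1.19971327e+00, -6.96983065e-02]), 'joint_velocities': array([-0.0004521 ,  0.00161014,  0.00027784, -0.00138869, -0.00115847,
       -0.00031185]), 'tau': array([-1.21351077e-03, -4.15250230e+01, -2.76665157e+01, -1.68735105e-04,
        1.02517329e-02,  5.42953842e-06]), 'position': array([ 249.85231609, -571.99765194,  230.03236481]), 'tcp_rot': array([ 0.59100141,  0.38770511,  0.59232375, -0.38672296]), 'force': array([-0.52704025,  0.1670138 , -0.97865489]), 'torque': array([ 0.06608135,  0.00070326, -0.01322204]), 'finger_gap': 0.9999797620533678}
scene {'fov_y': 42.93134892311084, 'cx': 318.1020909326153, 'cy': 203.3549440248661, 'pose': array([[ 8.28386166e-01, -4.05681830e-01,  3.86262363e-01,
         1.09424526e+01],
       [-5.59783876e-01, -5.74361239e-01,  5.97286514e-01,
        -8.88314357e+02],
       [-2.04541566e-02, -7.11007328e-01, -7.02887051e-01,
         9.89841091e+02],
       [ 0.00000000e+00,  0.00000000e+00,  0.00000000e+00,
         1.00000000e+00]]
[... 634 characters left out ...]
000e+00]])}
long_probe_grip [(0.58, [364.9, 285.4, 73.5, 17.7])]
short_probe_grip []
stand_floor [(0.88, [303.1, 167.7, 32.0, 33.2])]
long_probe_tip [(0.81, [364.6, 286.1, 71.6, 15.7])]
wrist {'fov_y': 65.70646984690485, 'cx': 318.94290974893084, 'cy': 203.16385662876814, 'mount': array([[-1.63961117e-03, -3.14149440e-01,  9.49372130e-01,
        -1.42913173e+02],
       [ 9.67297990e-04, -9.49373460e-01, -3.14148210e-01,
         8.22034128e+01],
       [ 9.99998188e-01,  4.03244838e-04,  1.86047945e-03,
         8.98715672e-01],
       [ 0.00000000e+00,  0.00000000e+00,  0.00000000e+00,
         1.00000000e+00]])}
long_probe_grip []
short_probe_grip []
stand_floor []
long_probe_tip []
0.75
```

View pics/scene0.png

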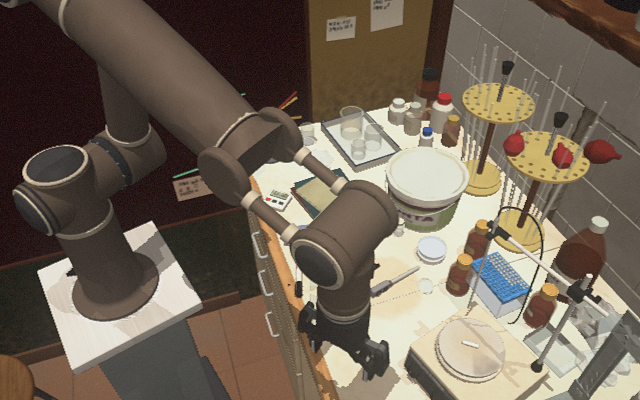

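View pics/side0.png

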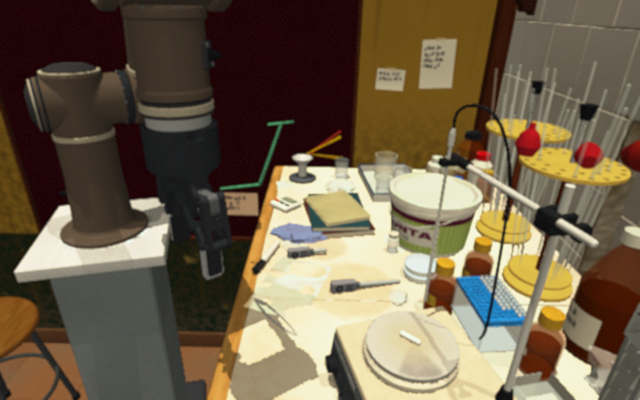

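View pics/wrist0.png

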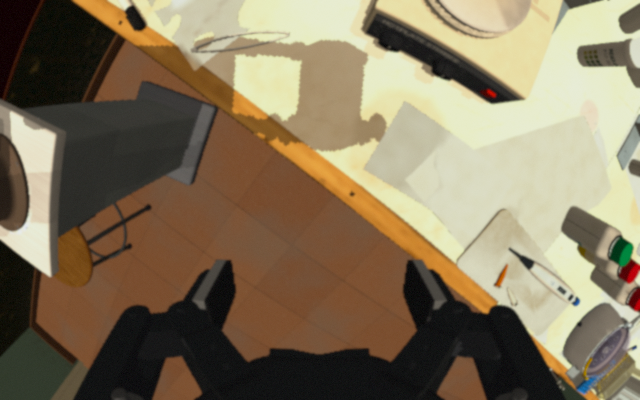

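The side view shows the long probe with its handle at about (345,286) and its tip near (400,283). The short probe is at about (305,252) and the stand is far left at (302,168), foot at about (301,178). I'll zoom in and project these to world positions.

```bash
cat > h.py <<'E'
import numpy as np, cv2
from scipy.spatial.transform import Rotation as R
from rig import env
def ray(cam,u,v):
    c=env.camera_info(cam); f=200/np.tan(np.radians(c["fov_y"]/2))
    d=np.array([(u-c["cx"])/f,(v-c["cy"])/f,1]); P=c["pose"]
    return P[:3,3],P[:3,:3]@d
def onz(cam,u,v,z):
    o,d=ray(cam,u,v); return o+d*(z-o[2])/d[2]
def proj(cam,p):
    c=env.camera_info(cam); f=200/np.tan(np.radians(c["fov_y"]/2)); P=c["pose"]
    q=P[:3,:3].T@(np.array(p)-P[:3,3]); return np.array([c["cx"]+f*q[0]/q[2],c["cy"]+f*q[1]/q[2]])
def toolT():
    s=env.observe(); w,x,y,z=s["tcp_rot"]; T=np.eye(4); T[:3,:3]=R.from_quat([x,y,z,w]).as_matrix(); T[:3,3]=s["position"]; return T
def wonz(u,v,z,T=None):
    c=env.camera_info("wrist"); f=200/np.tan(np.radians(c["fov_y"]/2))
    T=(toolT() if T is None else T)@c["mount"]
    dx,dy=u-c["cx"],v-c["cy"]; r=np.hypot(dx,dy); th=r/f
    d=np.array([np.sin(th)*dx/r,np.sin(th)*dy/r,np.cos(th)]) if r>0 else np.array([0,0,1.])
    d=T[:3,:3]@d; o=T[:3,3]; return o+d*(z-o[2])/d[2]
def wproj(p,T=None):
    c=env.camera_info("wrist"); f=200/np.tan(np.radians(c["fov_y"]/2))
    T=(toolT() if T is None else T)@c["mount"]
    q=T[:3,:3].T@(np.array(p)-T[:3,3]); th=np.arctan2(np.hypot(q[0],q[1]),q[2]); a=np.arctan2(q[1],q[0])
    return np.array([c["cx"]+f*th*np.cos(a),c["cy"]+f*th*np.sin(a)])
E
python3 - <<'E'
from h import *
np.set_printoptions(precision=1,suppress=True)
for n,u,v,z in [("handleback",331,287,12),("tip",400,283,12),("short back",288,253,12),("short tip",326,252,12),("foot",301,178,8),("mouth",302,158,74),("black",265,257,5)]:
    print(n,onz("side",u,v,z))
print(toolT())
im=cv2.imread("pics/side0.png"); cv2.imwrite("pics/side0c.png",cv2.resize(im[140:310,230:430],None,fx=4,fy=3.5*4/3.5,interpolation=2)[:600])
E
```

```text
handleback [ 479.6 -373.5   12. ]
tip [ 618.7 -391.9   12. ]
short back [ 419.6 -234.2   12. ]
short tip [ 503.7 -248.7   12. ]
foot [543.6 199.1   8. ]
mouth [547.9 204.6  74. ]
black [ 368.5 -228.4    5. ]
[[   0.     0.9    0.4  250.1]
 [  -0.     0.4   -0.9 -572.8]
 [  -1.     0.     0.   231.3]
 [   0.     0.     0.     1. ]]
```

```bash
python3 -c "
import cv2
im=cv2.imread('pics/side0.png'); cv2.imwrite('pics/s1.png',cv2.resize(im[140:300,235:415],None,fx=3.7,fy=3.7,interpolation=2))"
```

```text
(no output)
```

View pics/s1.png

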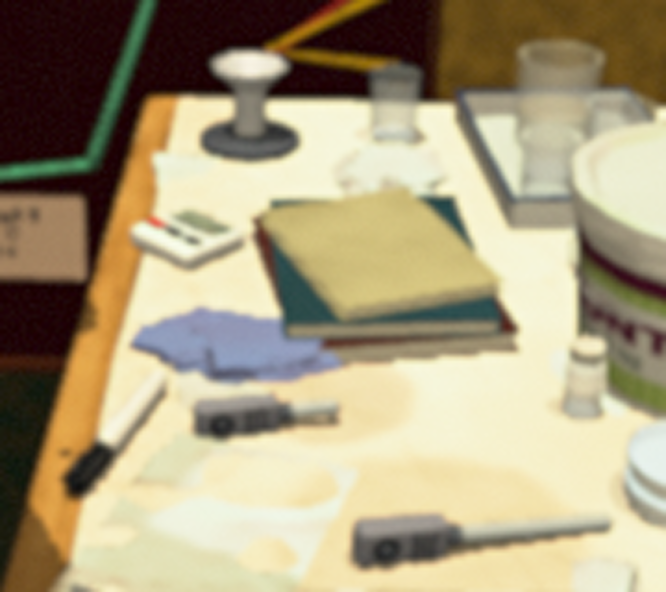

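The crop shows both probes clearly. The long one is nearer, with its button at about (338,288) in the full image, and the stand is at about (302,170). The path to it is clear, so I'll work out the move to a viewing pose above the long probe.

```bash
cat >> h.py <<'E'
def plan(p,yaw,roll0=0):
    """shift mm/rotvec in current tool axes to reach TCP p, tool x down, tool y along yaw(deg)"""
    T=toolT(); c,s=np.cos(np.radians(yaw)),np.sin(np.radians(yaw))
    D=np.array([[0,c,s],[0,s,-c],[-1,0,0]])
    return T[:3,:3].T@(np.array(p)-T[:3,3]), R.from_matrix(T[:3,:3].T@D).as_rotvec()
E
python3 - <<'E'
from h import *
np.set_printoptions(precision=4,suppress=True)
T=toolT();print(T)
print(plan([500,-378,230],-7.5))
E
```

```text
[[   0.        0.9164    0.4003  250.1391]
 [  -0.        0.4003   -0.9164 -572.7771]
 [  -1.        0.        0.      231.301 ]
 [   0.        0.        0.        1.    ]]
(array([  1.2994, 306.9351, -78.4821]), array([ 0.5427,  0.    , -0.    ]))
```

Emit:
carry_out(
  commands=[
    [0,31,-8,0.055,0,0,85],
    [0,62,-16,0.11,0,0,85],
    [0,93,-24,0.165,0,0,85],
    [0,124,-32,0.22,0,0,85],
    [0,155,-40,0.275,0,0,85],
    [0,186,-48,0.33,0,0,85],
    [0,217,-56,0.385,0,0,85],
    [0,248,-64,0.44,0,0,85],
    [1,280,-72,0.5,0,0,85],
    [1,307,-78.5,0.543,0,0,85],
  ],
  squeeze=60,
)

```text
t: 1.58
position: [501.6, -376.3, 230.3]
tcp_rot: [0.466, 0.532, 0.466, -0.532]
force: [0.7, -1.0, -0.4]
finger_gap: 0.995
```

Emit:
carry_out(
  commands=[
    [0,0,0,0,0,0,85],
    [0,0,0,0,0,0,85],
    [0,0,0,0,0,0,85],
  ],
)

```text
t: 1.83
position: [499.8, -378.1, 230.2]
tcp_rot: [-0.466, -0.531, -0.466, 0.532]
force: [-0.5, -0.5, -1.1]
finger_gap: 0.992
```

```bash
python3 - <<'E'
from h import *
np.set_printoptions(precision=3,suppress=True)
T=toolT();print(T, env.observe()["t"], env.observe()["qpos"])
im=env.capture("wrist"); cv2.imwrite("pics/w1.png",im[:,:,::-1])
for th in ["long_probe_grip","short_probe_grip"]:
    for d in env.silhouettes(th,"wrist"):
        print(th,round(d["conf"],2),np.array(d["box"]),d["mask"].sum())
for n,p in [("grip",[496,-376,12]),("tip",[630,-394,12])]: print(n,wproj(p,T))
E
```

```text
[[  -0.001    0.992   -0.13   499.769]
 [  -0.      -0.13    -0.992 -378.063]
 [  -1.      -0.001    0.     230.169]
 [   0.       0.       0.       1.   ]] 1.8333 [-0.717  0.312  1.63  -0.001  1.199  0.985]
long_probe_grip 0.76 [314.8 130.8  28.5 133.7] 1332
short_probe_grip 0.78 [217.8 214.5  24.3  66. ] 895
grip [317.079 177.122]
tip [317.494  62.764]
```

View pics/w1.png

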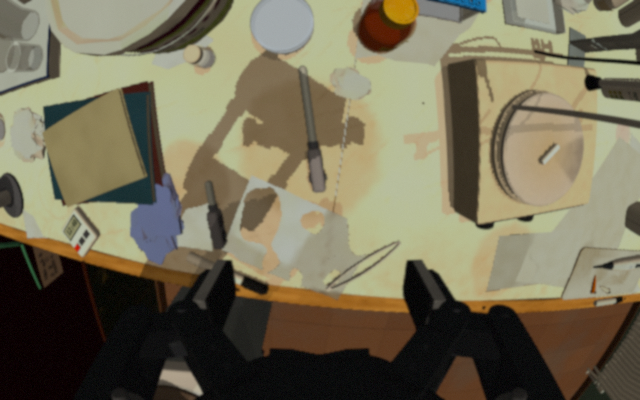

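The wrist view shows the long probe lying from its handle end at about (320,190) to its tip at about (303,67). The short probe is at about (215,215). I'll zoom in on the handle to locate the buttons.

```bash
python3 - <<'E'
from h import *
np.set_printoptions(precision=2,suppress=True)
im=cv2.imread('pics/w1.png'); cv2.imwrite('pics/w1c.png',cv2.resize(im[60:200,265:365],None,fx=4.2,fy=4.2,interpolation=2))
T=toolT()
ds=env.silhouettes("long_probe_grip","wrist")
m=ds[0]["mask"]; v,u=np.nonzero(m)
# per-row centre -> world at z=12 (shaft) fit
P=[];
for r in range(v.min(),v.max()+1):
    c=u[v==r]
    p=wonz(c.mean(),r,15,T); P.append([r,c.min(),c.max(),*p[:2]])
P=np.array(P); print(P[::6]); print(P[-1])
A=np.polyfit(P[3:-3,3],P[3:-3,4],1); print(A,np.degrees(np.arctan(A[0])))
E
```

```text
[[  65.    302.    303.    628.71 -377.87]
 [  71.    299.    306.    621.73 -376.93]
 [  77.    300.    307.    614.62 -377.12]
 [  83.    300.    308.    607.61 -376.74]
 [  89.    301.    309.    600.55 -376.93]
 [  95.    302.    309.    593.58 -376.55]
 [ 101.    303.    310.    586.54 -376.74]
 [ 107.    304.    311.    579.5  -376.93]
 [ 113.    304.    313.    572.47 -377.12]
 [ 119.    305.    313.    565.5  -376.74]
 [ 125.    306.    314.    558.45 -376.94]
 [ 131.    307.    315.    551.38 -377.13]
 [ 137.    308.    315.    544.36 -376.75]
 [ 143.    308.    317.    537.24 -376.95]
 [ 149.    308.    320.    530.   -377.72]
 [ 155.    308.    321.    522.88 -377.34]
 [ 161.    309.    321.    515.72 -376.96]
 [ 167.    310.    322.    508.43 -377.16]
 [ 173.    310.    325.    501.   -377.95]
 [ 179.    309.    325.    493.82 -376.39]
 [ 185.    312.    325.    486.25 -377.19]
 [ 191.    314.    321.    479.01 -375.01]]
[ 192.    315.    316.    478.08 -372.46]
[   0.   -377.28] 0.03303046358118918
```

View pics/w1c.png

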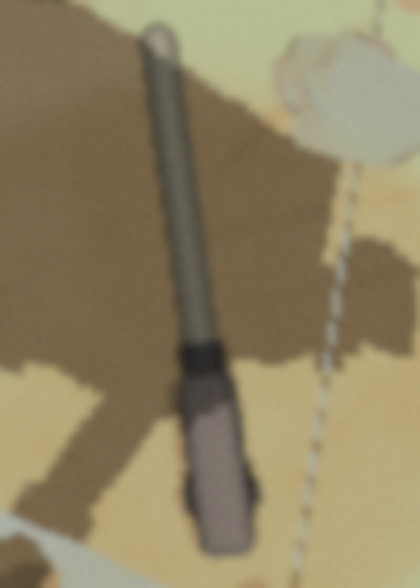

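```bash
python3 - <<'E'
from h import *
np.set_printoptions(precision=4,suppress=True)
T=toolT()
print(wonz(317.9,176.9,12,T),wonz(303.1,66.2,12,T),wonz(310,149,12,T))
print(plan([495,-377.5,110],0))
print(onz("side",338,288,12))
E
```

```text
[ 495.5885 -377.7362   12.    ] [ 627.7047 -378.3142   12.    ] [ 530.2853 -373.0143   12.    ]
(array([120.3095,  -4.2521,  -0.8147]), array([-0.1327,  0.0001,  0.0002]))
[ 492.1457 -379.6394   12.    ]
```

Emit:
carry_out(
  commands=[
    [20,-1,0,-0.04,0,0,60],
    [40,-2,0,-0.08,0,0,60],
    [60,-3,0,-0.12,0,0,60],
    [90,-4.5,-0.8,-0.133,0,0,60],
    [120,-5,-0.8,-0.133,0,0,60],
    [120,-5,-0.8,-0.133,0,0,60],
    [120,-5,-0.8,-0.133,0,0,60],
  ],
)

```text
t: 2.62
position: [493.1, -375.8, 108.4]
tcp_rot: [0.498, 0.5, 0.502, -0.5]
force: [-0.4, -0.4, -0.5]
finger_gap: 0.704
```

```bash
python3 - <<'E'
from h import *
np.set_printoptions(precision=3,suppress=True)
T=toolT();print(T, env.observe()["finger_gap"])
im=env.capture("wrist"); cv2.imwrite("pics/w2.png",im[:,:,::-1])
print(wproj([494,-377.5,12],T),wproj([629,-377.5,12],T))
d=env.silhouettes("long_probe_grip","wrist")[0]; print(d["conf"],d["box"])
v,u=np.nonzero(d["mask"])
for r in range(v.min(),v.max()+1,5):
    c=u[v==r]; print(r,c.min(),c.max(),wonz(c.mean(),r,12,T)[:2])
E
```

```text
[[  -0.004    1.       0.001  493.138]
 [   0.003    0.001   -1.    -375.847]
 [  -1.      -0.004   -0.003  108.385]
 [   0.       0.       0.       1.   ]] 0.7037324626862853
[320.555 205.714] [320.958  35.76 ]
0.58 [320.6, 133.7, 25.0, 196.8]
37 315 321 [ 627.993 -375.277]
42 312 324 [ 623.967 -375.283]
47 312 324 [ 619.967 -375.289]
52 312 324 [ 615.991 -375.295]
57 312 324 [ 612.036 -375.301]
62 313 324 [ 608.1   -375.682]
67 313 324 [ 604.182 -375.688]
72 313 324 [ 600.278 -375.694]
77 313 324 [ 596.386 -375.699]
82 313 324 [ 592.505 -375.705]
87 312 324 [ 588.633 -375.333]
92 312 324 [ 584.767 -375.338]
97 312 324 [ 580.906 -375.342]
102 312 324 [ 577.048 -375.347]
107 312 324 [ 573.19  -375.351]
112 312 324 [ 569.33  -375.356]
117 312 324 [ 565.467 -375.36 ]
122 312 324 [ 561.598 -375.364]
127 312 324 [ 557.721 -375.368]
132 312 324 [ 553.835 -375.372]
137 312 324 [ 549.937 -375.376]
142 312 324 [ 546.026 -375.379]
147 312 324 [ 542.098 -375.383]
152 311 326 [ 538.153 -375.775]
157 311 327 [ 534.188 -376.17 ]
162 310 327 [ 530.199 -375.784]
167 309 327 [ 526.184 -375.396]
172 309 328 [ 522.145 -375.793]
177 310 328 [ 518.075 -376.194]
182 309 328 [ 513.972 -375.802]
187 309 328 [ 509.835 -375.807]
192 309 327 [ 505.661 -375.409]
197 309 328 [ 501.447 -375.816]
202 306 332 [ 497.192 -376.227]
207 306 333 [ 492.89  -376.642]
212 308 330 [ 488.538 -376.24 ]
217 309 329 [ 484.135 -376.247]
222 311 328 [ 479.678 -376.67 ]
```

View pics/w2.png

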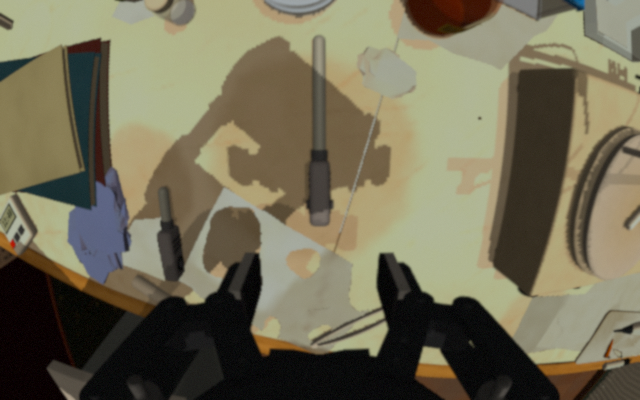

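Emit:
carry_out(
  commands=[
    [20,0,0,0,0,0,50],
    [40,0.5,0,0,0,0,45],
    [60,0.5,0,0,0,0,45],
    [75,0.5,0,0,0,0,45],
    [90,0.5,0,0,0,0,45],
    [90,0.5,0,0,0,0,45],
    [90,0.5,0,0,0,0,45],
  ],
)

```text
t: 3.3
position: [496.2, -377.0, 21.0]
tcp_rot: [0.501, 0.5, 0.5, -0.5]
force: [0.4, 0.1, 0.9]
finger_gap: 0.527
```

```bash
python3 - <<'E'
from h import *
np.set_printoptions(precision=3,suppress=True)
T=toolT();print(T, env.observe()["finger_gap"],env.observe()["force"])
im=env.capture("wrist"); cv2.imwrite("pics/w3.png",im[:,:,::-1])
print(toolT()[:3,3],wproj([494,-376,12],T))
E
```

```text
[[   0.001    1.       0.002  496.163]
 [  -0.001    0.002   -1.    -376.973]
 [  -1.       0.001    0.001   21.   ]
 [   0.       0.       0.       1.   ]] 0.5265378483947586 [0.369 0.147 0.929]
[ 496.724 -377.483   21.73 ] [316.207 261.778]
```

View pics/w3.png

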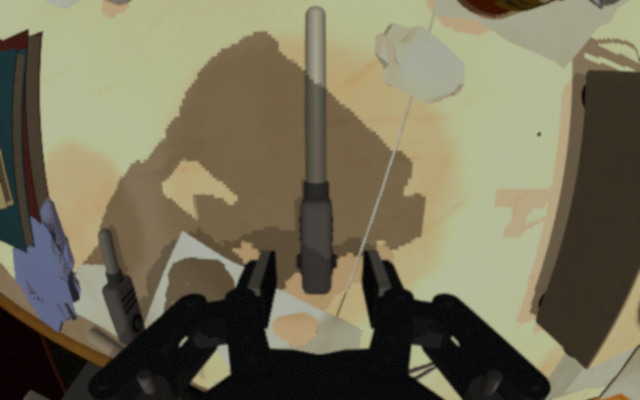

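The buttons are at (316,261), which matches my estimate of x=494, y=-376, and the jaws straddle the handle. I'll descend the last 18 mm, shift 2 mm back, and close.

Emit:
carry_out(
  commands=[
    [9,-1,0,0,0,0,45],
    [18,-2,0,0,0,0,45],
    [18,-2,0,0,0,0,45],
    [18,-2,0,0,0,0,30],
    [18,-2,0,0,0,0,14],
    [18,-2,0,0,0,0,8],
    [18,-2,0,0,0,0,8],
    [18,-2,0,0,0,0,8],
    [18,-2,0,0,0,0,8],
    [18,-2,0,0,0,0,8],
  ],
  squeeze=60,
)

```text
t: 4.18
position: [493.8, -376.7, 2.5]
tcp_rot: [0.501, 0.5, 0.5, -0.5]
force: [-0.7, -0.1, -0.1]
finger_gap: 0.175
```

Emit:
carry_out(
  commands=[
    [0,0,0,0,0,0,8],
    [0,0,0,0,0,0,8],
    [0,0,0,0,0,0,8],
    [0,0,0,0,0,0,8],
  ],
)

```text
t: 4.52
position: [493.8, -376.7, 2.4]
tcp_rot: [0.501, 0.5, 0.5, -0.5]
force: [-1.0, -1.2, 1.1]
finger_gap: 0.178
```

```bash
python3 - <<'E'
from h import *
s=env.observe(); print(s["position"],s["force"],s["torque"],s["finger_gap"]*85.4,s["t"])
im=env.capture("wrist"); cv2.imwrite("pics/w4.png",im[:,:,::-1])
E
```

```text
[ 493.79614437 -376.66752429    2.41288584] [-1.03838609 -1.22468635  1.05112513] [-0.00947292  0.05493346 -0.0586219 ] 15.205153603006979 4.5167
```

View pics/w4.png

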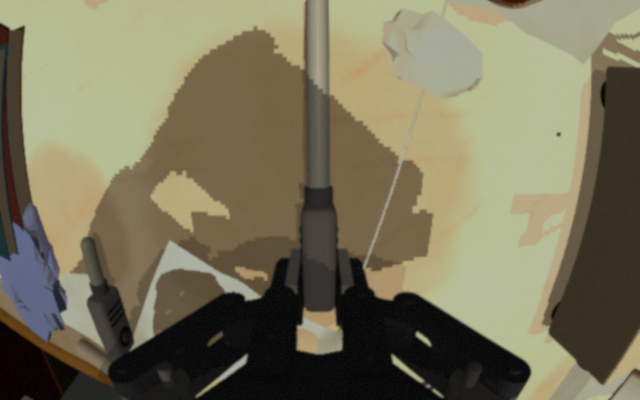

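The fingers have clamped the handle, reading about 15.2 mm. Next I'll lift.

Emit:
carry_out(
  commands=[
    [-10,0,0,0,0,0,8],
    [-30,0,0,0,0,0,8],
    [-55,0,0,0,0,0,8],
    [-85,0,0,0,0,0,8],
    [-115,0,0,0,0,0,8],
    [-145,0,0,0,0,0,8],
    [-175,0,0,0,0,0,8],
    [-205,0,0,0,0,0,8],
    [-230,0,0,0,0,0,8],
    [-245,0,0,0,0,0,8],
  ],
)

```text
t: 5.4
position: [494.7, -377.2, 251.7]
tcp_rot: [0.502, 0.5, 0.499, -0.499]
force: [-0.4, 0.2, -1.2]
finger_gap: 0.178
```

Emit:
carry_out(
  commands=[
    [0,0,0,0,0,0,8],
    [0,0,0,0,0,0,8],
    [0,0,0,0,0,0,8],
  ],
)

```text
t: 5.65
position: [492.8, -375.6, 245.7]
tcp_rot: [0.499, 0.499, 0.502, -0.5]
force: [-1.2, 0.6, -1.9]
finger_gap: 0.177
```

```bash
python3 - <<'E'
from h import *
s=env.observe(); print(s["position"],s["force"],s["torque"],s["finger_gap"]*85.4,s["t"])
a=env.capture("wrist")[:,:,::-1]; b=env.capture("side")[:,:,::-1]
cv2.imwrite("pics/w5.png",np.vstack([cv2.resize(a,(480,300)),cv2.resize(b,(480,300))]))
E
```

```text
[ 492.75848438 -375.61604987  245.71262702] [-1.23271205  0.59859061 -1.92817231] [-0.03301609  0.08011391 -0.0169222 ] 15.100423218916303 5.65
```

View pics/w5.png

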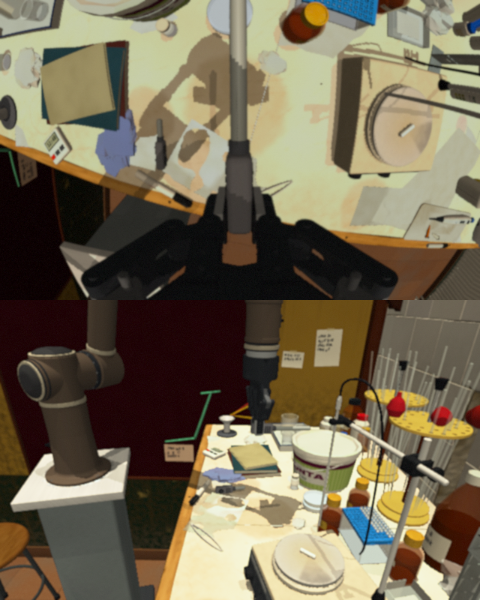

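It's lifted and held level. Now I'll loosen in small steps so that it swings.

Emit:
carry_out(
  commands=[
    [0,0,0,0,0,0,16],
    [0,0,0,0,0,0,17],
    [0,0,0,0,0,0,17.5],
    [0,0,0,0,0,0,18],
    [0,0,0,0,0,0,18.3],
    [0,0,0,0,0,0,18.3],
    [0,0,0,0,0,0,18.3],
    [0,0,0,0,0,0,18.3],
  ],
)

```text
t: 6.42
position: [494.0, -376.6, 247.4]
tcp_rot: [0.501, 0.5, 0.5, -0.499]
force: [-0.3, 0.3, -0.4]
finger_gap: 0.212
```

```bash
cat > look.py <<'E'
import sys
from h import *
s=env.observe(); print(s["position"],s["force"],s["torque"],s["finger_gap"]*85.4,s["t"],s["qpos"])
a=env.capture("wrist")[:,:,::-1]; b=env.capture("side")[:,:,::-1]
cv2.imwrite(f"pics/{sys.argv[1]}.png",np.vstack([cv2.resize(a,(480,300)),cv2.resize(b[0:300,100:580],(480,300))]))
E
python3 look.py w6
```

```text
[ 493.97035636 -376.5509391   247.40430269] [-0.31583882  0.29127013 -0.43878022] [-0.01986159 -0.06340917 -0.02459955] 18.081637020316883 6.4167 [-7.21586608e-01  2.86294483e-01  1.62842802e+00  3.56386760e-04
  1.22621765e+00  8.47351528e-01]
```

View pics/w6.png

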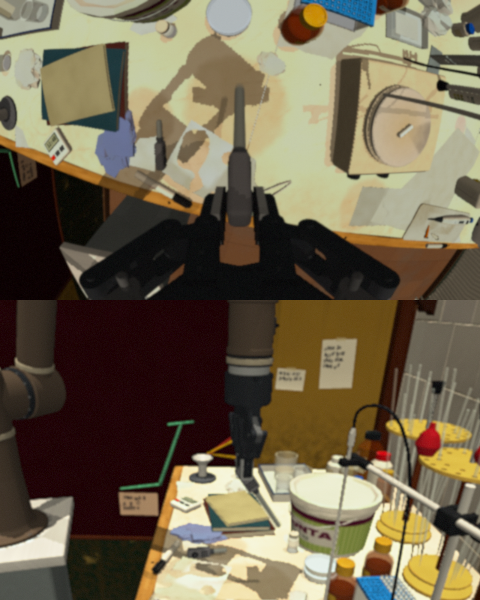

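The probe has begun to swing: in the side view its shaft points down at an angle. I'll let it settle.

Emit:
carry_out(
  commands=[
    [0,0,0,0,0,0,18.3],
    [0,0,0,0,0,0,18.3],
    [0,0,0,0,0,0,18.3],
    [0,0,0,0,0,0,18.3],
    [0,0,0,0,0,0,18.3],
    [0,0,0,0,0,0,18.3],
    [0,0,0,0,0,0,18.3],
    [0,0,0,0,0,0,18.3],
    [0,0,0,0,0,0,18.3],
    [0,0,0,0,0,0,18.3],
  ],
)

```text
t: 7.35
position: [493.7, -376.5, 247.3]
tcp_rot: [0.5, 0.5, 0.5, -0.5]
force: [0.2, 0.2, -2.3]
finger_gap: 0.214
```

```bash
python3 look.py w7
```

```text
[ 493.70604047 -376.51061681  247.25943886] [ 0.24162738  0.15823121 -2.3279439 ] [-0.04217973 -0.0627745   0.06181086] 18.245181554909603 7.35 [-7.21638336e-01  2.86386597e-01  1.62860953e+00 -1.96052701e-05
  1.22661174e+00  8.47329245e-01]
```

View pics/w7.png

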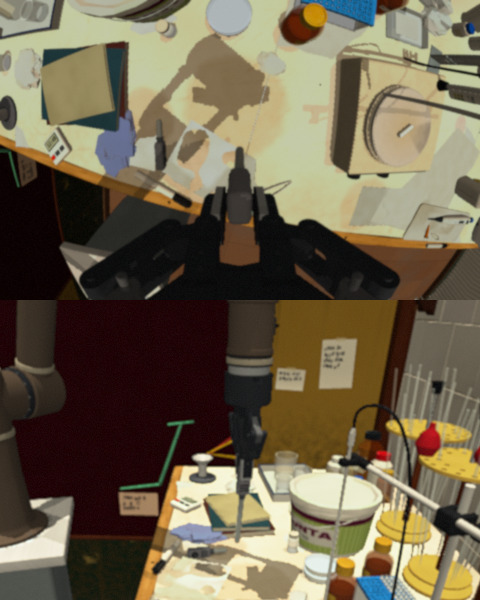

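Emit:
carry_out(
  commands=[
    [0,0,0,0,0,0,18.3],
    [0,0,0,0,0,0,18.3],
    [0,0,0,0,0,0,18.3],
    [0,0,0,0,0,0,18.3],
    [0,0,0,0,0,0,18.3],
    [0,0,0,0,0,0,18.3],
    [0,0,0,0,0,0,18.3],
    [0,0,0,0,0,0,18.3],
    [0,0,0,0,0,0,18.3],
    [0,0,0,0,0,0,18.3],
  ],
)

```text
t: 8.28
position: [493.7, -376.6, 247.3]
tcp_rot: [0.5, 0.5, 0.5, -0.5]
force: [0.7, 0.2, -1.5]
finger_gap: 0.215
```

```bash
cat > look2.py <<'E'
import sys
from h import *
np.set_printoptions(precision=3,suppress=True)
T=toolT(); s=env.observe(); print(s["position"],s["force"],s["torque"],s["finger_gap"]*85.4,s["t"])
im=env.capture("side"); g=T[:3,3]+[0,0,9]
print("side grip pred",proj("side",g),"tip if vertical",proj("side",g-[0,0,135]), "tip 10deg",proj("side",g+135*np.array([np.sin(.1745),0,-np.cos(.1745)])))
u,v=proj("side",g-[0,0,70]).astype(int); u0=max(0,u-75);v0=max(0,v-90)
cv2.imwrite(f"pics/{sys.argv[1]}.png",cv2.resize(im[v0:v0+180,u0:u0+150,::-1],None,fx=3.3,fy=3.3,interpolation=2)); print("crop",u0,v0)
E
python3 look2.py s8
```

```text
[ 493.706 -376.55   247.292] [ 0.733  0.175 -1.496] [ 0.032 -0.03   0.015] 18.383998293200204 8.2833
side grip pred [344.087 171.625] tip if vertical [340.692 239.283] tip 10deg [352.709 236.942]
crop 267 118
```

View pics/s8.png

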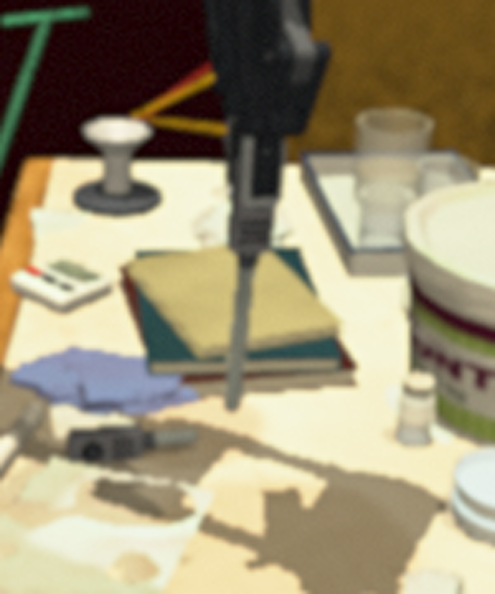

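The probe hangs nearly vertical: the tip is at side pixel (337,241), against (341,239) for exactly vertical, so about 3° off. I'll close firmly.

Emit:
carry_out(
  commands=[
    [0,0,0,0,0,0,16],
    [0,0,0,0,0,0,8],
    [0,0,0,0,0,0,8],
    [0,0,0,0,0,0,8],
    [0,0,0,0,0,0,8],
    [0,0,0,0,0,0,8],
    [0,0,0,0,0,0,8],
    [0,0,0,0,0,0,8],
  ],
  squeeze=70,
)

```text
t: 9.0
position: [493.7, -376.5, 247.3]
tcp_rot: [0.5, 0.5, 0.5, -0.5]
force: [-0.2, -0.9, -2.0]
finger_gap: 0.167
```

```bash
python3 look2.py s9; python3 - <<'E'
from h import *
np.set_printoptions(precision=2,suppress=True)
for c in ["side","scene"]:
    im=env.capture(c); 
    if c=="scene": cv2.imwrite("pics/sc9.png",im[:,:,::-1])
    for d in env.silhouettes("stand_floor",c): print(c,d["conf"],d["box"],d["mask"].sum())
im=cv2.imread('pics/side0.png'); cv2.imwrite('pics/st.png',cv2.resize(im[145:195,275:330],None,fx=10,fy=10,interpolation=2))
im=cv2.imread('pics/sc9.png'); cv2.imwrite('pics/st2.png',cv2.resize(im[100:260,200:440],None,fx=3,fy=3,interpolation=2))
E
```

```text
[ 493.68  -376.526  247.269] [-0.22  -0.864 -2.042] [-0.042 -0.048  0.015] 14.27258480764392 9.0
side grip pred [344.067 171.634] tip if vertical [340.674 239.288] tip 10deg [352.691 236.948]
crop 267 118
side 0.71 [301.1, 166.6, 34.1, 30.2] 463
scene 0.91 [272.4, 146.5, 31.5, 35.2] 726
```

View pics/st.png

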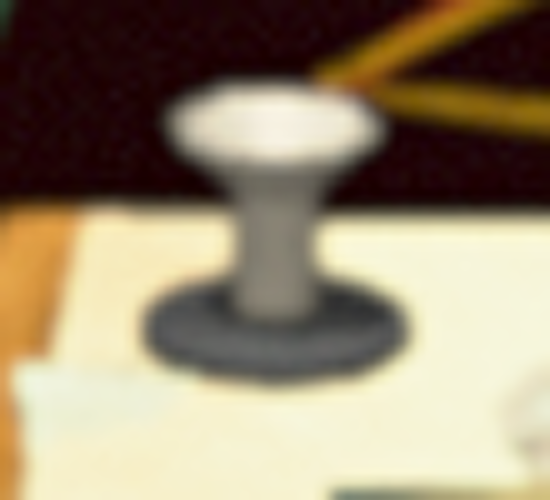

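View pics/st2.png

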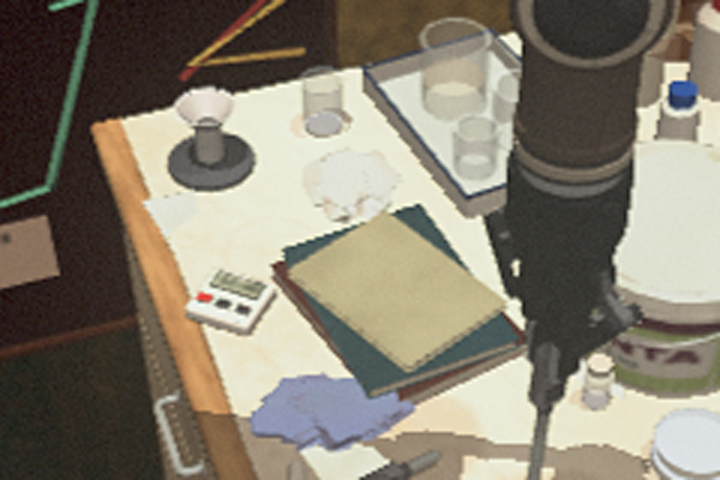

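View pics/s9.png

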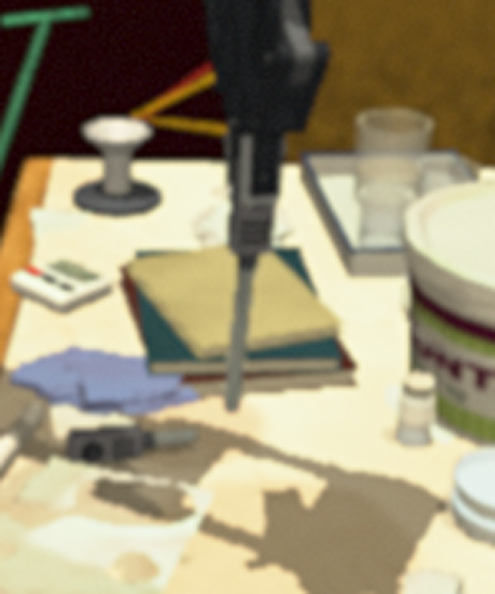

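```bash
python3 - <<'E'
from h import *
np.set_printoptions(precision=1,suppress=True)
print("side mouth",onz("side",302.5,157.6,74),"foot",onz("side",302.7,177.9,7))
print("scene mouth",onz("scene",268.3,135.7,74),"foot",onz("scene",270.3,153.3,7))
def ring(c,r,z,cam): return np.array([proj(cam,[c[0]+r*np.cos(t),c[1]+r*np.sin(t),z]) for t in np.linspace(0,2*np.pi,60)])
from scipy.optimize import least_squares
# tip triangulation in side
print(plan([540,150,247],0))
# scene camera tip of probe
print(proj("scene",[493.7,-376.5,121]))
E
```

```text
side mouth [550.3 208.   74. ] foot [549.7 201.2   7. ]
scene mouth [553.4 212.1  74. ] foot [553.5 212.    7. ]
(array([   0.3,   47.3, -526.4]), array([ 0.,  0., -0.]))
[378.6 262.4]
```

The stand is near (552,209), though the two cameras differ by 5–10 mm, so I'll refine from close up. I'll carry the probe over at this height, with the tip about 120 mm up, along x≈494 to y≈100, and then look.

Emit:
carry_out(
  commands=[
    [0,0,-6,0,0,0,8],
    [0,0,-18,0,0,0,8],
    [0,0,-36,0,0,0,8],
    [0,0,-60,0,0,0,8],
    [0,0,-88,0,0,0,8],
    [0,0,-116,0,0,0,8],
    [0,0,-144,0,0,0,8],
    [0,0,-172,0,0,0,8],
    [0,0,-200,0,0,0,8],
    [0,0,-228,0,0,0,8],
  ],
)

```text
t: 10.08
position: [492.7, -146.1, 247.3]
tcp_rot: [0.5, 0.5, 0.501, -0.499]
force: [0.4, 0.4, -1.2]
finger_gap: 0.167
```

Emit:
carry_out(
  commands=[
    [0,0,-28,0,0,0,8],
    [0,0,-56,0,0,0,8],
    [0,0,-84,0,0,0,8],
    [0,0,-112,0,0,0,8],
    [0,4,-140,0,0,0,8],
    [0,10,-168,0,0,0,8],
    [0,18,-196,0,0,0,8],
    [0,26,-220,0,0,0,8],
    [0,34,-240,0,0,0,8],
    [0,40,-250,0,0,0,8],
  ],
)

```text
t: 10.92
position: [532.4, 104.7, 247.5]
tcp_rot: [0.501, 0.499, 0.501, -0.498]
force: [-0.6, 0.5, -1.6]
finger_gap: 0.167
```

Emit:
carry_out(
  commands=[
    [0,0,0,0,0,0,8],
    [0,0,0,0,0,0,8],
    [0,0,0,0,0,0,8],
    [0,0,0,0,0,0,8],
  ],
)

```text
t: 11.25
position: [532.3, 100.4, 247.1]
tcp_rot: [-0.5, -0.5, -0.5, 0.5]
force: [-0.7, 0.4, -1.4]
finger_gap: 0.164
```

```bash
python3 look.py w10; python3 look2.py s10
```

```text
[532.31297219 100.42485241 247.13583244] [-0.73673407  0.42225457 -1.3776776 ] [ 1.39879194e-02  3.20745007e-02 -5.53632348e-05] 13.986617355370285 11.25 [ 1.06351630e-01  1.33288943e-01  1.81395959e+00 -5.02222312e-04
  1.19509957e+00  1.67685232e+00]
[532.538 100.47  247.247] [ 0.047 -0.281 -1.13 ] [-0.002 -0.05  -0.016] 14.204688442453397 11.35
side grip pred [304.837 108.226] tip if vertical [304.578 154.81 ] tip 10deg [312.45  153.614]
crop 229 42
```

View pics/w10.png

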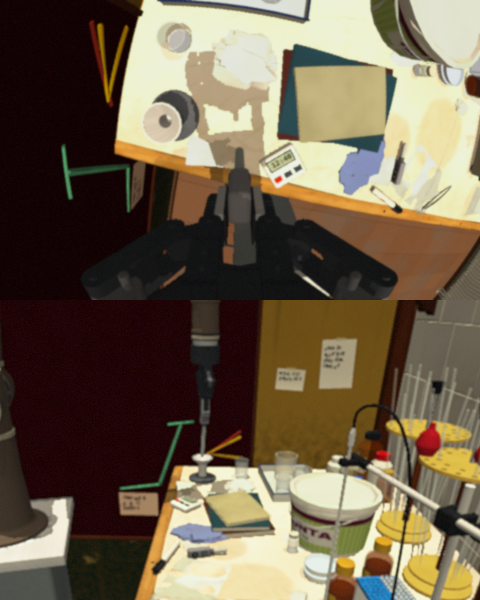

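View pics/s10.png

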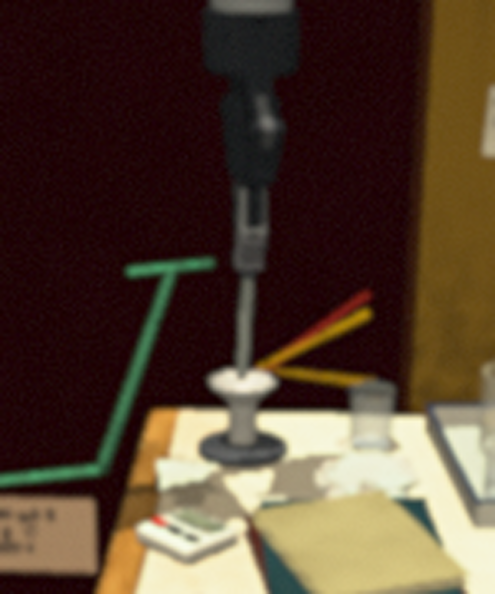

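The wrist view shows the stand mouth in the left part, at about (222,163) in full pixels. The probe hangs at the centre, foreshortened. I'll measure the mouth and foot ellipses in the full image.

```bash
python3 - <<'E'
from h import *
np.set_printoptions(precision=1,suppress=True)
T=toolT(); im=env.capture("wrist"); cv2.imwrite("pics/w11.png",im[:,:,::-1])
print(T[:3,3])
u,v=wproj([552,209,74],T).astype(int); print(u,v,wproj([552,209,7],T))
for d in env.silhouettes("stand_floor","wrist"): print(d["conf"],d["box"])
cv2.imwrite("pics/w11c.png",cv2.resize(im[100:200,170:350,::-1],None,fx=4.4,fy=4.4,interpolation=2))
E
```

```text
[532.6 100.6 247.3]
217 166 [233.6 156. ]
0.9 [227.2, 159.0, 76.1, 68.8]
```

View pics/w11c.png

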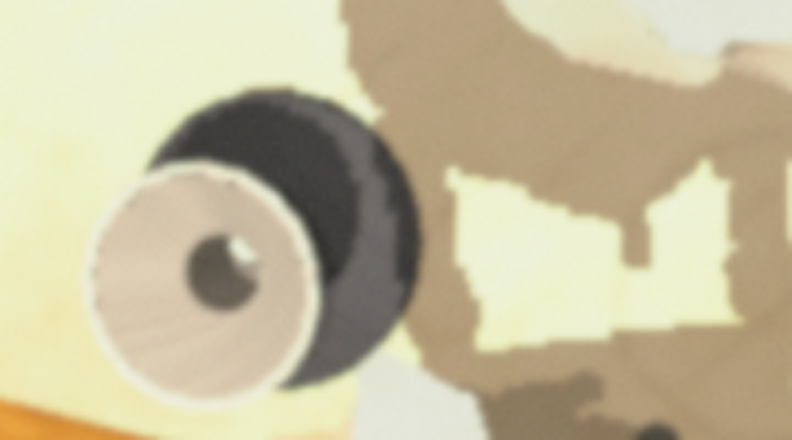

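```bash
python3 - <<'E'
from h import *
np.set_printoptions(precision=1,suppress=True)
T=toolT()
print("mouth",wonz(216.5,164.5,74,T),"bore",wonz(220.5,161.8,52,T))
cv2.imwrite("pics/w11d.png",cv2.resize(cv2.imread("pics/w11.png")[170:340,270:370],None,fx=3.5,fy=3.5,interpolation=2))
for a in [-6,-3,0,3,6]:
    r=np.radians(a); g=T[:3,3]+[0,0,9]; print(a,wproj(g+135*np.array([np.sin(r),0,-np.cos(r)]),T))
print(wproj(T[:3,3]+[0,0,9],T),wproj(T[:3,3]+[0,0,9-36],T))
E
```

```text
mouth [554.5 210.3  74. ] bore [553.3 212.8  52. ]
-6 [318.1 211.4]
-3 [318.1 204. ]
0 [318.2 196.5]
3 [318.2 189.1]
6 [318.2 181.7]
[317.9 275.3] [318.  244.3]
```

View pics/w11d.png

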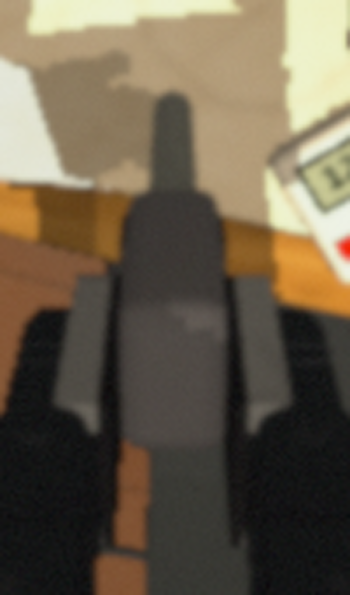

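The tip shows at (319,196), so the lean is about −2.5° and the tip sits about 5 mm behind the grip in x. Stand estimates cluster at (554,211), so I'll move the tip there and check again before lowering.

Emit:
carry_out(
  commands=[
    [0,2,-6,0,0,0,8],
    [0,5,-20,0,0,0,8],
    [0,9,-40,0,0,0,8],
    [0,14,-62,0,0,0,8],
    [0,19,-82,0,0,0,8],
    [0,24,-98,0,0,0,8],
    [0,27,-107,0,0,0,8],
    [0,27,-110.5,0,0,0,8],
    [0,27,-110.5,0,0,0,8],
    [0,27,-110.5,0,0,0,8],
  ],
)

```text
t: 12.33
position: [559.4, 211.8, 247.0]
tcp_rot: [0.501, 0.499, 0.5, -0.5]
force: [1.4, 0.0, -1.1]
finger_gap: 0.171
```

Emit:
carry_out(
  commands=[
    [0,0,0,0,0,0,8],
    [0,0,0,0,0,0,8],
  ],
)

```text
t: 12.5
position: [559.5, 211.2, 247.3]
tcp_rot: [0.5, 0.5, 0.5, -0.5]
force: [0.1, 0.3, -0.6]
finger_gap: 0.169
```

```bash
cat > look3.py <<'E'
import sys
from h import *
np.set_printoptions(precision=1,suppress=True)
T=toolT(); s=env.observe(); print(T[:3,3],s["force"],s["finger_gap"]*85.4,s["t"])
S=[554,211]
w=env.capture("wrist")[:,:,::-1]; sd=env.capture("side")[:,:,::-1]; sc=env.capture("scene")[:,:,::-1]
print("wrist mouth",wproj([*S,74],T),"bore",wproj([*S,52],T))
print("side mouth",proj("side",[*S,74]),"scene mouth",proj("scene",[*S,74]))
A=cv2.resize(w[130:330,220:420],(400,400),interpolation=2)
B=cv2.resize(sd[70:200,235:365],(400,400),interpolation=2)
C=cv2.resize(sc[40:170,205:335],(400,400),interpolation=2)
cv2.imwrite(f"pics/{sys.argv[1]}w.png",w[:, :]); 
cv2.imwrite(f"pics/{sys.argv[1]}.png",np.hstack([cv2.resize(x,(400,400)) for x in (B,C)])); cv2.imwrite(f"pics/{sys.argv[1]}a.png",A)
E
python3 look3.py p12
```

```text
[559.5 211.2 247.3] [ 0.1  0.3 -0.6] 14.45265760188938 12.5
wrist mouth [318.3 188.4] bore [318.3 183.2]
side mouth [303.4 157.2] scene mouth [268.7 135.8]
```

View pics/p12.png

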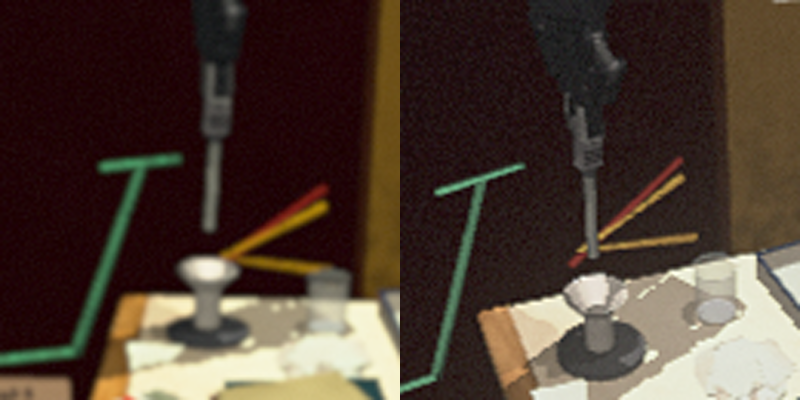

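View pics/p12a.png

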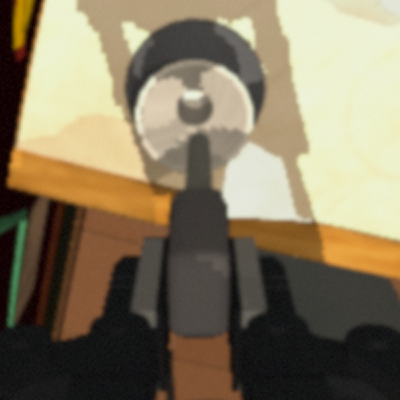

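```bash
python3 - <<'E'
from h import *
from scipy.optimize import least_squares
np.set_printoptions(precision=1,suppress=True)
def tri(a,b): return least_squares(lambda p:np.r_[proj("side",p)-a,proj("scene",p)-b],[554,211,100]).x
for a,b in [((302.9,144.5),(267.7,122.5)),((302.9,157.8),(268.4,135.6))]:
    p=tri(a,b); print(p,proj("side",p)-a,proj("scene",p)-b)
E
```

```text
[555.9 216.1 116.1] [ 0.8 -0.5] [-0.6  0.6]
[554.2 215.   71.3] [ 0.3 -0.2] [-0.3  0.3]
```

Both views put the tip within about 2 mm of the tube axis. I'll lower it into the flare and check again.

Emit:
carry_out(
  commands=[
    [6,-0.5,-1,0,0,0,8],
    [14,-0.5,-1,0,0,0,8],
    [24,-0.5,-1,0,0,0,8],
    [34,-0.5,-1,0,0,0,8],
    [44,-0.5,-1,0,0,0,8],
    [50,-0.5,-1,0,0,0,8],
    [55,-0.5,-1,0,0,0,8],
    [55,-0.5,-1,0,0,0,8],
    [55,-0.5,-1,0,0,0,8],
  ],
)

```text
t: 13.4
position: [559.0, 213.1, 191.8]
tcp_rot: [0.5, 0.499, 0.501, -0.5]
force: [0.0, 0.3, -2.0]
finger_gap: 0.167
```

```bash
python3 look3.py p13
```

```text
[559.  213.1 191.8] [ 0.   0.3 -2. ] 14.228694566009107 13.4
wrist mouth [320.5 204.6] bore [320.3 197.2]
side mouth [303.4 157.2] scene mouth [268.7 135.8]
```

View pics/p13.png

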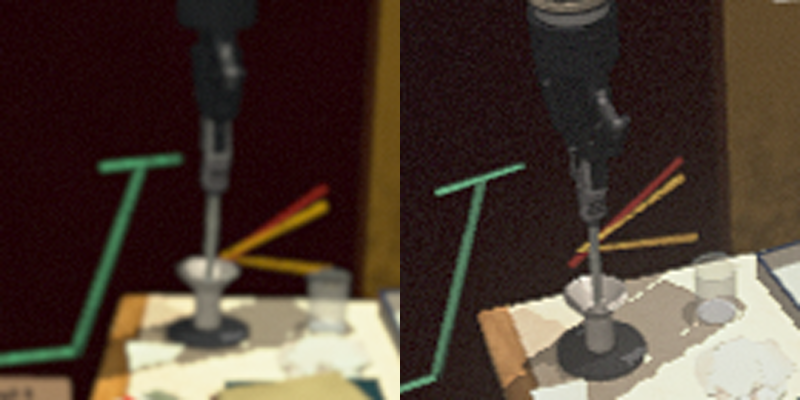

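View pics/p13a.png

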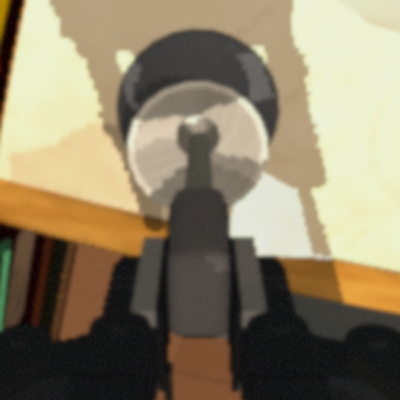

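The tip is in the flare, directly above the bore in both views, and no lateral force shows. I'll continue down slowly.

Emit:
carry_out(
  commands=[
    [5,0,0,0,0,0,8],
    [10,0,0,0,0,0,8],
    [15,0,0,0,0,0,8],
    [20,0,0,0,0,0,8],
    [20,0,0,0,0,0,8],
  ],
)

```text
t: 13.97
position: [558.0, 212.7, 170.5]
tcp_rot: [0.5, 0.499, 0.501, -0.501]
force: [-0.0, -0.3, -1.2]
finger_gap: 0.171
```

```bash
python3 look3.py p14
```

```text
[558.  212.7 170.5] [-0.  -0.3 -1.2] 14.574845261624782 13.9667
wrist mouth [320.1 211.3] bore [320.  202.9]
side mouth [303.4 157.2] scene mouth [268.7 135.8]
```

View pics/p14a.png

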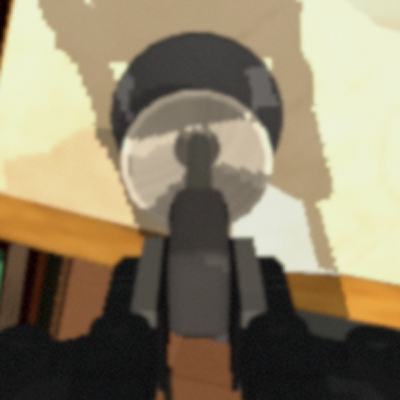

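The tip has entered the bore with no side force. About 26 mm remains.

Emit:
carry_out(
  commands=[
    [5,0,0,0,0,0,8],
    [10,0,0,0,0,0,8],
    [15,0,0,0,0,0,8],
    [18,0,0,0,0,0,8],
    [18,0,0,0,0,0,8],
  ],
)

```text
t: 14.53
position: [558.2, 212.8, 152.9]
tcp_rot: [0.5, 0.499, 0.501, -0.5]
force: [0.1, 0.5, -1.2]
finger_gap: 0.168
```

Emit:
carry_out(
  commands=[
    [1,0,0,0,0,0,8],
    [2,0,0,0,0,0,8],
    [3,0,0,0,0,0,8],
    [3,0,0,0,0,0,8],
  ],
)

```text
t: 14.87
position: [559.1, 213.1, 151.2]
tcp_rot: [0.5, 0.5, 0.5, -0.5]
force: [0.5, 1.0, -1.8]
finger_gap: 0.17
```

Emit:
carry_out(
  commands=[
    [1,0,0,0,0,0,8],
    [2,0,0,0,0,0,8],
    [3,0,0,0,0,0,8],
    [3,0,0,0,0,0,8],
  ],
)

```text
t: 15.2
position: [559.0, 213.1, 148.0]
tcp_rot: [0.5, 0.499, 0.501, -0.5]
force: [-0.3, 0.4, -1.1]
finger_gap: 0.172
```

Emit:
carry_out(
  commands=[
    [1,0,0,0,0,0,8],
    [2,0,0,0,0,0,8],
    [2,0,0,0,0,0,8],
  ],
)

```text
t: 15.45
position: [559.0, 213.1, 146.0]
tcp_rot: [0.5, 0.499, 0.501, -0.5]
force: [0.9, 0.1, -1.4]
finger_gap: 0.169
```

Emit:
carry_out(
  commands=[
    [1,0,0,0,0,0,8],
    [2,0,0,0,0,0,8],
    [2,0,0,0,0,0,8],
  ],
)

```text
t: 15.7
position: [559.6, 213.3, 145.4]
tcp_rot: [0.501, 0.5, 0.5, -0.499]
force: [-0.6, -0.0, 5.0]
finger_gap: 0.168
```

The force jumped to +5 N at TCP z≈145. With the grip about 4 mm above the TCP (triangulated earlier), that puts the tip at the floor. I'll press 1 mm more, hold, and look.

Emit:
carry_out(
  commands=[
    [0.7,0,0,0,0,0,8],
    [0.7,0,0,0,0,0,8],
    [0.7,0,0,0,0,0,8],
  ],
)

```text
t: 15.95
position: [559.8, 213.3, 145.2]
tcp_rot: [0.501, 0.5, 0.5, -0.499]
force: [-1.5, -0.9, 6.2]
finger_gap: 0.171
```

```bash
python3 look3.py p15
```

```text
[559.8 213.3 145.2] [-1.5 -0.9  6.2] 14.60608415083066 15.95
wrist mouth [321.2 225.6] bore [321.  215.3]
side mouth [303.4 157.2] scene mouth [268.7 135.8]
```

View pics/p15.png

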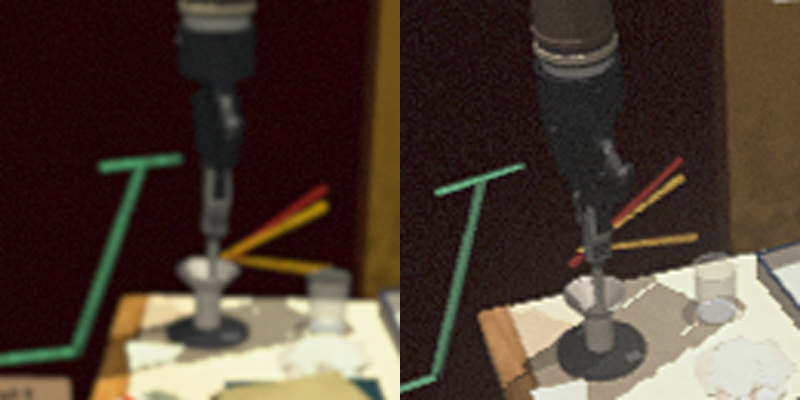

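View pics/p15a.png

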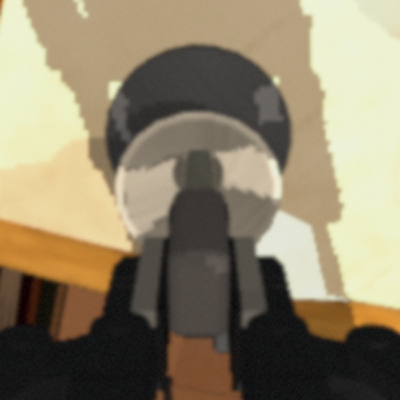

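The tip triangulated at z≈116 with the TCP at 247.3, so contact at TCP 145.2 gives tip z≈14, which is the floor. I'll release.

Emit:
carry_out(
  commands=[
    [-0.5,0,0,0,0,0,17],
    [-0.5,0,0,0,0,0,19],
    [-0.5,0,0,0,0,0,22],
    [-0.5,0,0,0,0,0,28],
    [-0.5,0,0,0,0,0,40],
    [-0.5,0,0,0,0,0,55],
    [-0.5,0,0,0,0,0,65],
    [-0.5,0,0,0,0,0,65],
    [-0.5,0,0,0,0,0,65],
    [-0.5,0,0,0,0,0,65],
  ],
)

```text
t: 16.93
position: [559.1, 213.1, 143.9]
tcp_rot: [0.5, 0.499, 0.5, -0.5]
force: [0.6, -0.9, 0.1]
finger_gap: 0.762
```

```bash
python3 look3.py p16
```

```text
[559.1 213.1 143.9] [ 0.6 -0.9  0.1] 65.0448209110476 16.9333
wrist mouth [320.9 225.2] bore [320.7 214.9]
side mouth [303.4 157.2] scene mouth [268.7 135.8]
```

View pics/p16.png

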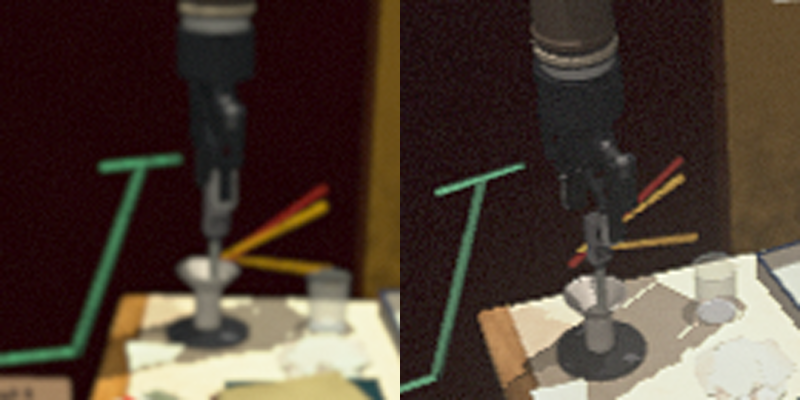

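View pics/p16w.png

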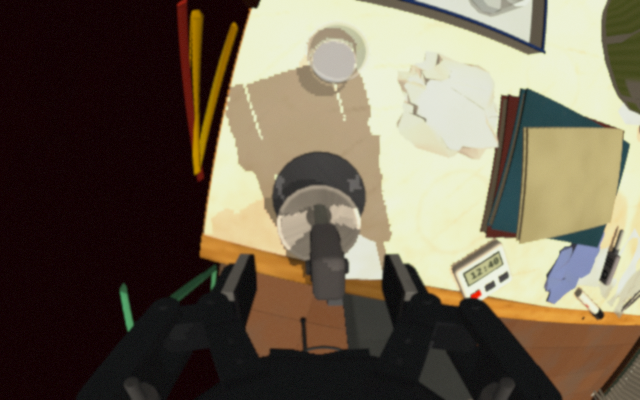

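The probe stands on its own between the open fingers, at (325,260) in the wrist view with clearance on both sides. I'll go straight up.

Emit:
carry_out(
  commands=[
    [-8,0,0,0,0,0,75],
    [-25,0,0,0,0,0,75],
    [-45,0,0,0,0,0,75],
    [-65,0,0,0,0,0,75],
    [-90,0,0,0,0,0,75],
    [-115,0,0,0,0,0,75],
    [-140,0,0,0,0,0,75],
    [-150,0,0,0,0,0,75],
    [-150,0,0,0,0,0,75],
    [-150,0,0,0,0,0,75],
  ],
)

```text
t: 17.92
position: [559.2, 213.1, 294.3]
tcp_rot: [0.501, 0.5, 0.5, -0.499]
force: [-0.5, -0.1, -0.6]
finger_gap: 0.878
```

Emit:
carry_out(
  commands=[
    [0,0,0,0,0,0,75],
    [0,0,0,0,0,0,75],
    [0,0,0,0,0,0,75],
    [0,0,0,0,0,0,75],
    [0,0,0,0,0,0,75],
    [0,0,0,0,0,0,75],
  ],
)

```text
t: 18.42
position: [559.0, 213.1, 293.5]
tcp_rot: [0.5, 0.499, 0.501, -0.5]
force: [-0.3, -1.0, -0.1]
finger_gap: 0.875
```

```bash
python3 look3.py p17; python3 - <<'E'
from h import *
np.set_printoptions(precision=1,suppress=True)
S=[554,212]
for c in ["side","scene"]:
    print(c,proj(c,[*S,149]),proj(c,[*S,165]),proj(c,[*S,113]))
    for d in env.silhouettes("short_probe_grip",c)[:2]: print(d["conf"],d["box"])
E
```

```text
[559.  213.1 293.5] [-0.3 -1.  -0.1] 74.69885971073141 18.4167
wrist mouth [319.9 177.5] bore [319.8 173.5]
side mouth [303.4 157.2] scene mouth [268.7 135.8]
side [303.5 134.3] [303.5 129.3] [303.4 145.4]
0.69 [307.4, 251.7, 36.5, 11.7]
scene [266.2 114.6] [265.6 109.9] [267.3 124.9]
0.82 [330.1, 262.6, 30.3, 18.1]
```

View pics/p17.png

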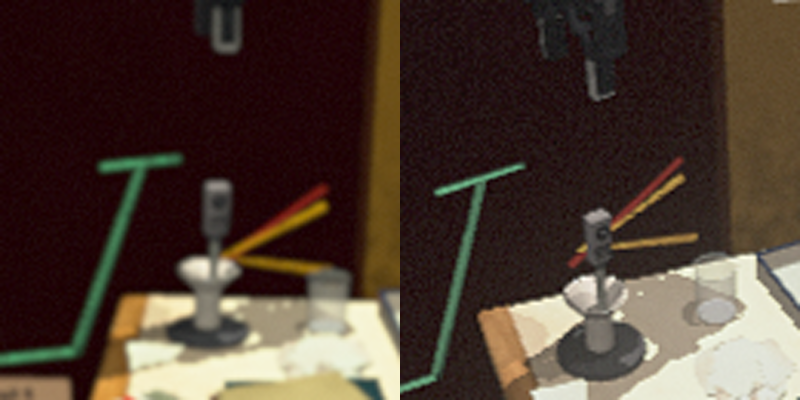

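View pics/p17w.png

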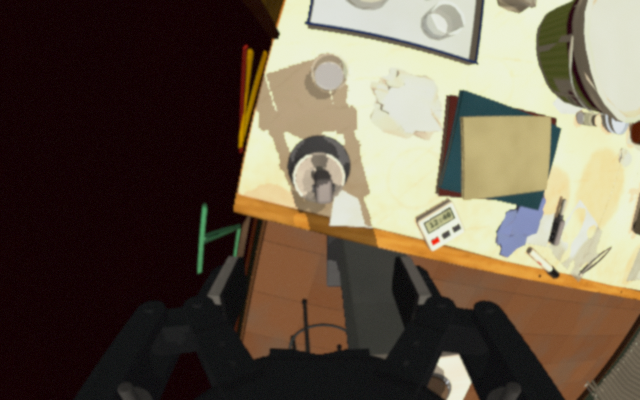

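The probe stands upright in the stand. Its button is at side pixel (305,136) against (303.5,134) expected, and its top is at (305.5,129) against (303.5,129), so it is at full depth with a small lean. The short probe is still at (307,252). Handing in.

```bash
python3 -c "
from rig import env
print(env.finish_job()); print(env.observe()['t'])"
```

```text
the job is handed in; nothing more can be done
None
the job is handed in; nothing more can be done
```

The long probe is standing released in the parking stand and the job is handed in; I got no verdict back. It took about 18.5 s of the 48 s allowed.

- **Pick and swing:** I pinched the buttons, lifted the probe level, and opened the fingers to about 18 mm. It swung down to hang about 3° off vertical, and I clamped it again at 70 N.
- **Insertion:** I lowered it into the tube until the wrist force rose to about +6 N, with the tip at z of about 14 mm (the tube floor). No side force showed on the way in. I then released it and went straight up.
- **Last checks:** Side and scene pictures show it at full depth with only a slight lean, and the gripper about 130 mm above it. The short probe is where it was, as far as the pictures show.
- **Disagreements:** The cameras differed by 5–10 mm on the stand's position; I relied on the close wrist view, and it went in cleanly. The buttons also sat about 4 mm above the fingertips, not the 9 mm I had planned, so the probe may have slid a little when loosened. The floor contact height fits the 4 mm figure.

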